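Screen the small nuts through the bench sorter

TASK

Sort the mixed hex nuts in the bench sorter: push its catch tray fully home under the pan, then take the middle screwdriver out of the wooden block and stir the nuts with its shaft until every small nut has dropped through the perforated floor into the tray and only the large nuts are left in the pan. Then hang the screwdriver back in its hole in the block. Leave the nuts to the screwdriver (no fingers on them) and do not disturb the other things on the bench.

Things in the scene. Friction and masses are not known exactly. Their poses are not given: they have to be found in the camera images.
- sorter: grey sheet-steel hardware sorter, fixed; origin on the bench under its centre, z up. Open pan, 147 (x) x 185 (y) mm inside, 3 mm walls, rim 78 mm above the bench; 161 x 199 mm over all, feet to 98 mm either side in x. Its floor is a perforated steel plate 3 mm thick, on which the nuts lie between the holes.
- screen (a point): centre of the top face of the pan's perforated floor, 40 mm above the sorter's origin; axes as the sorter's. The floor has 27 mm round holes in a 4 x 5 grid of 38 mm pitch, at x = -57, -19, 19, 57 and y = -76, -38, 0, 38, 76 mm
- tray (a joint): slide of the shallow aluminium catch tray under the pan, m; 0 = fully home against its stop, grows as the tray comes out along the sorter's -y, up to 0.11. It drags with 1.5 N.
- tray_front (a point): centre of the outer face of the tray's flat front panel, 18.5 mm above the bench; panel 156 mm wide (along x), 2 to 35 mm above the bench, with a finger lip 60 mm wide and 2 mm thick standing out 9 mm at its top edge; outward is the sorter's -y. 148 mm from the sorter's origin when home, 48 mm out in front of the pan
- tray_floor (a point): point on the tray's inner floor, 4 mm above the bench, right under the pan's centre when the tray is home; axes as the sorter's; the tray inside is 145 mm wide (x), 26 mm deep and runs from y = -144 to 91 mm
- block: wooden screwdriver block, 196 (x) x 58 (y) x 92 (z) mm, fixed; origin on the bench under its centre. Three upright through holes of 13 mm (mouth 16 mm) in a row along x at -66, 0 and 66 mm; a screwdriver hangs in each with its handle up. The two outer screwdrivers are fixed; their handles stand up to 183 mm above the bench.
- block_hole (a point): centre of the mouth of the middle hole, in the block's top face, 92 mm above the bench
- driver: the screwdriver in the middle hole, loose: yellow handle 85 mm long, 24 x 21 mm thick, tapered to 14 mm at its lower end; bare shaft of 6 mm diameter, 68 mm long. Its y axis runs from tip to handle (up while it hangs); its axis line passes 10.4 mm from the origin along its z. Weighs about 85 g.
- driver_grip (a point): point on the screwdriver's axis in the handle, 108.5 mm above the tip and 45 mm below the handle's end: a good height to grip
- driver_tip (a point): tip of the screwdriver's shaft
- small_nut0: small steel hex nut, 17 mm across flats, 19.6 mm across corners, 8.5 mm high, 12 g; origin at the centre of its underside
- small_nut1: small steel hex nut, 17 mm across flats, 19.6 mm across corners, 8.5 mm high, 12 g; origin at the centre of its underside
- small_nut2: small steel hex nut, 17 mm across flats, 19.6 mm across corners, 8.5 mm high, 12 g; origin at the centre of its underside
- small_nut3: small steel hex nut, 17 mm across flats, 19.6 mm across corners, 8.5 mm high, 12 g; origin at the centre of its underside
- small_nut4: small steel hex nut, 17 mm across flats, 19.6 mm across corners, 8.5 mm high, 12 g; origin at the centre of its underside
- small_nut5: small steel hex nut, 17 mm across flats, 19.6 mm across corners, 8.5 mm high, 12 g; origin at the centre of its underside
- small_nut6: small steel hex nut, 17 mm across flats, 19.6 mm across corners, 8.5 mm high, 12 g; origin at the centre of its underside
- large_nut0: large steel hex nut, 27 mm across flats, 31.2 mm across corners, 15 mm high, 45 g; too big for the holes; origin at the centre of its underside
- large_nut1: large steel hex nut, 27 mm across flats, 31.2 mm across corners, 15 mm high, 45 g; too big for the holes; origin at the centre of its underside
- large_nut2: large steel hex nut, 27 mm across flats, 31.2 mm across corners, 15 mm high, 45 g; too big for the holes; origin at the centre of its underside
- fuse_box: bystander: white box of fuses, 62 x 100 x 24 mm, origin under its centre
- bolt_a: bystander: hex bolt lying on the bench, 48 mm long, 19 mm over its head, origin under its centre

How it is judged:
By the outcome, as a careful person would: the job done as asked, in the order asked, and still so for the second after the job is handed in, with the robot touching nothing.
It also fails if it takes over 72 s, if anything falls off the work surface, if the arm or the gripper's body presses on something with over 40 N, if the wrist force passes 120 N, or if a joint passes its speed limit or range.

ROBOT

A 6-joint arm with a two-finger parallel gripper is mounted at the origin on a cart in front of the work surface, level with it; the furniture and walls round the work are solid. World frame = base frame: x ahead of the robot, y to its left, z up, the work surface at z = 0. Lengths are in m, angles in degrees, forces in N, time in s.
With the tool pointing down it reaches from about 0.375 to 0.9 m from the base axis. Payload 3.1 kg.
Tool frame: the origin (TCP) lies between the finger pads; the fingertips stand 11 mm ahead of it and the grasp point (between the pads) lies 8 mm behind it; z points along the fingers, y is the line along which they close (so a half turn about z gives the same grasp; the last joint's range is limited). The gripper opens to 87 mm and grips with 3 to 60 N. Pads are 19 mm wide; open, the fingers measure 117 mm over their backs; the gripper's body (75 mm by 190 mm) begins 51 mm behind the grasp point.
Start: joints at [-75.086, 30.224, 82.088, -0, 67.689, -10.227], TCP at [0.266, -0.566, 0.234] pointing down, gripper open.
Joint ranges: [-176.69, 176.69], [-43.24, 126.21], [12.49, 139.97], [-82, 262], [0, 151.66], [-163.58, 163.58]. Speed limits (degrees/s): [159.86, 159.86, 180, 180, 180, 180].

INTERFACE

Orientations are given as a 3x3 rotation matrix whose columns are the frame's x, y, z axes.
In Python, from rig import bot, viewer, workorder, models gives the robot as it stands.
- The arm moves only by the shell command python3 -m jog 'ROWS'. ROWS is JSON, a list of rows, each a list of 7 numbers: the opening, from 0 (shut) to 1 (fully open), then the shift along the tool's x, y, z in m, then the turn, a rotation vector about the tool's x, y, z in degrees. In form: [[claw, x, y, z, ax, ay, az], ...]. A call has 1 to 20 rows; each row is the pose to reach, as a shift and turn from the pose commanded when the call began, along the tool's axes at that moment; what a row does not reach only later rows make up. A row lasts 1/8 s, in which the tool goes at most 62.5 mm and 10.7 degrees, less where a joint would pass 70% of its speed; a pose out of reach is approached as far as the arm can. A call with a gripper value outside its range is refused whole. The fingers move at their own pace and stop on an object; the grip force is fixed at half the most. Time passes only in rows, so rows that repeat a pose let the fingers close. It gives the time, the measured TCP pose, the force, the opening and the grip force at its end, in the units of the state.
- bot.read_state(): the state, without advancing time (a new reading comes with each control period).
- viewer.capture(name): name is "scene" or "side" or "wrist"; returns (picture, depth): 384x512x3 uint8, blue, green, red; 384x512 float32, m along the optical axis (not along the pixel's ray), 0 where there is no reading.
- viewer.camera_info(name): a dict with "fx", "fy", "cx", "cy" (pixels), "dist_coeffs" ([k1, k2, p1, p2, k3] as OpenCV has them; the pictures are not rectified), "world_to_cam" (4x4, takes a point from world to camera coordinates). Camera axes: x right, y down, z forward; pixel columns grow to the right and rows downward; lengths in m; the calibration is good to about 2 mm. A picture is of the moment at which its call begins: read the wrist's pose just before it. camera_info takes no time and is no camera call; for the wrist camera it gives the pose at the moment of the call.
- workorder.hand_in(): hands the job in; it is judged then, once.
Trained networks look in the newest picture that a camera, given by its name, has taken for a name from the list of things; names that differ only in an ending like _2 or _b are one class to them, and where a whole thing is asked for, a point or a joint stands for the part that bears it (a point fixed in the world has none). Each returns a list of dicts, best first, with "p" (0 to 1); they miss things now and then, are a little off and sometimes report something else, mostly with a low value. They report only what shows in the picture. A call takes as long as a camera call.
- models.outline_of(camera, thing): "mask" (384x512 bool, what is visible of it).
- models.tip_of(camera, thing): "xyz" ([x, y, z] in m, in world coordinates, good to about 4 mm: a listed point, or the origin of a listed thing).
The state is a dict: "time_s": time; "joint_positions": joint angles; "qvel": joint speeds; "tau": joint torques, N m; "position": TCP position; "tcp_rot": TCP orientation; "force": force on the tool from outside, world axes, zero at the start; "moment": the same for the moment, N m; "opening": opening from 0.0 (shut) to 1.0 (fully open); "grasp_force": force on a finger pad.
Only numpy, scipy, OpenCV 4.12 (cv2) and the standard library are available. Lean on these libraries where they do the work, as an engineer would, in place of code of your own. Each camera call takes 0.05 s, during which the arm holds its last target. There are 200 camera calls.

## Working session

There is one attempt and no reset: what is moved stays moved. The work goes in short steps, Python scripts to look and compute and a shell command to move; the robot and the scene stay as the last step left them, time stands still between calls to the robot, and variables do not carry over. Pictures are saved under pics/ and viewed, at most 10 in all, crops included, and the job is handed in when it is done.

```bash
ls; mkdir -p pics
cat > h.py <<'E'
import numpy as np, cv2, json
from rig import bot, viewer, workorder, models
def cap(n,save=None):
    im,d=viewer.capture(n)
    if save: cv2.imwrite('pics/'+save,im)
    return im,d
def deproj(n,uv,d,ci=None):
    ci=ci or viewer.camera_info(n)
    K=np.array([[ci['fx'],0,ci['cx']],[0,ci['fy'],ci['cy']],[0,0,1]])
    uv=np.asarray(uv,float).reshape(-1,1,2)
    p=cv2.undistortPoints(uv,K,np.array(ci['dist_coeffs'])).reshape(-1,2)
    z=np.array([d[int(round(v)),int(round(u))] for u,v in uv.reshape(-1,2)])
    P=np.c_[p*z[:,None],z,np.ones(len(z))]
    return (P@np.linalg.inv(np.array(ci['world_to_cam'])).T)[:,:3]
def proj(n,P,ci=None):
    ci=ci or viewer.camera_info(n)
    K=np.array([[ci['fx'],0,ci['cx']],[0,ci['fy'],ci['cy']],[0,0,1]])
    W=np.array(ci['world_to_cam'])
    r,_=cv2.Rodrigues(W[:3,:3])
    return cv2.projectPoints(np.asarray(P,float).reshape(-1,3),r,W[:3,3],K,np.array(ci['dist_coeffs']))[0].reshape(-1,2)
E
python3 - <<'E'
from h import *
np.set_printoptions(precision=4,suppress=True)
s=bot.read_state();print(s['time_s'],s['position'],np.array(s['tcp_rot']),s['opening'])
ims=[]
for n in ['scene','side']:
    im,d=cap(n); ims.append(im)
    ci=viewer.camera_info(n);W=np.linalg.inv(np.array(ci['world_to_cam']));print(n,W[:3,3],W[:3,2],ci['fx'])
    for t in ['sorter','screen','tray_front','tray_floor','block','block_hole','driver_grip','driver_tip','fuse_box','bolt_a']:
        print(t,[(round(r['p'],2),np.round(r['xyz'],4).tolist()) for r in models.tip_of(n,t)][:3])
cv2.imwrite('pics/a0.png',ims[0]);cv2.imwrite('pics/a1.png',ims[1])
E
```

```text
pics
0.0 [ 0.2654 -0.5651  0.2326] [[ 0.9053  0.4249 -0.0006]
 [ 0.4249 -0.9053  0.0021]
 [ 0.0004 -0.0021 -1.    ]] 1.0000722099042745
scene [-0.1151  0.6498  0.6428] [ 0.6089 -0.6244 -0.4893] 449.4914540941734
sorter [(0.73, [0.4969, 0.149, -0.0001])]
screen [(0.81, [0.4947, 0.1508, 0.0392])]
tray_front [(0.76, [0.4611, -0.0569, 0.0134])]
tray_floor [(0.76, [0.482, 0.0899, 0.0026])]
block []
block_hole []
driver_grip []
driver_tip []
fuse_box [(0.84, [0.6959, -0.2143, -0.0001])]
bolt_a [(0.55, [0.7006, -0.0428, -0.0029]), (0.44, [0.5042, 0.2026, 0.0404]), (0.34, [0.4947, 0.1496, 0.0385])]
side [0.4589 0.8035 0.5709] [ 0.1352 -0.8723 -0.47  ] 448.92730715870766
sorter [(0.88, [0.4927, 0.1466, 0.0003])]
screen [(0.77, [0.4932, 0.1477, 0.0397])]
tray_front [(0.92, [0.4559, -0.0577, 0.0149])]
tray_floor [(0.75, [0.4807, 0.0921, 0.0048])]
block [(0.82, [0.4676, -0.3515, -0.001]), (0.72, [0.455, -0.0567, 0.0155]), (0.21, [0.7, -0.2156, 0.0025])]
block_hole [(0.78, [0.4729, -0.351, 0.0922])]
driver_grip [(0.64, [0.4704, -0.3548, 0.1315])]
driver_tip []
fuse_box [(0.9, [0.6999, -0.217, 0.0053]), (0.7, [0.4691, -0.3534, 0.1328]), (0.32, [0.503, 0.1674, 0.0398])]
bolt_a [(0.68, [0.4543, 0.1333, 0.0382]), (0.46, [0.6976, -0.044, 0.0014])]
```

View pics/a0.png

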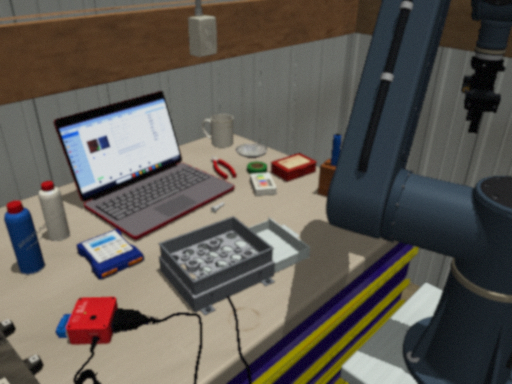

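View pics/a1.png

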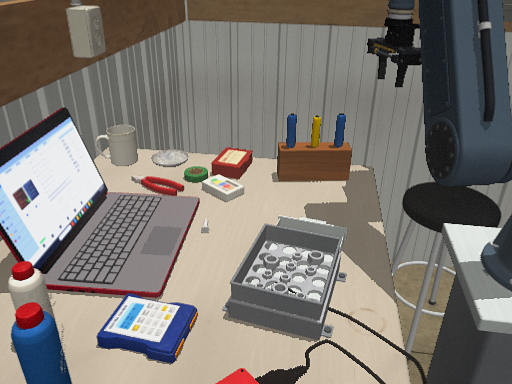

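The scene view shows the sorter at about (215,255) with its tray pulled out to the right. The side view shows the pan at (290,275), the tray front at (310,230), and the block with its yellow middle driver at (316,130). Next I'll fit exact poses from depth.

```bash
cat >> h.py <<'E'
def cloud(n,d,ci=None):
    ci=ci or viewer.camera_info(n)
    K=np.array([[ci['fx'],0,ci['cx']],[0,ci['fy'],ci['cy']],[0,0,1]])
    v,u=np.mgrid[0:384,0:512]
    p=cv2.undistortPoints(np.c_[u.ravel(),v.ravel()].astype(float).reshape(-1,1,2),K,np.array(ci['dist_coeffs'])).reshape(-1,2)
    z=d.ravel();P=np.c_[p*z[:,None],z,np.ones(len(z))]
    return ((P@np.linalg.inv(np.array(ci['world_to_cam'])).T)[:,:3]).reshape(384,512,3),d>0
def rect(P):
    r=cv2.minAreaRect((P[:,:2]*1000).astype(np.float32));return np.round(r[0],1),np.round(r[1],1),round(r[2],2)
E
python3 - <<'E'
from h import *
for n in ['scene','side']:
    im,d=cap(n);C,ok=cloud(n,d);x,y,z=C[...,0],C[...,1],C[...,2]
    m=ok&(abs(x-.495)<.16)&(abs(y-.149)<.16)
    for lo,hi in [(.071,.082)]:
        mm=(m&(z>lo)&(z<hi)).astype(np.uint8)
        k,l,st,_=cv2.connectedComponentsWithStats(mm)
        i=1+st[1:,4].argmax();print(n,'rim',rect(C[l==i]),st[i,4],np.median(z[l==i]))
    mm=ok&(abs(z-.092)<.004)&(abs(x-.47)<.14)&(abs(y+.35)<.1)
    if mm.sum()>20: print('block',rect(C[mm]),mm.sum(),np.median(z[mm]))
    mm=ok&(z>.11)&(z<.19)&(abs(x-.47)<.14)&(abs(y+.35)<.1)
    k,l,st,cc=cv2.connectedComponentsWithStats(mm.astype(np.uint8))
    for i in range(1,k):
        if st[i,4]>15: print('handle',np.round(np.median(C[l==i],0),4),np.round(C[l==i].min(0),4),np.round(C[l==i].max(0),4),im[l==i].mean(0).round())
    mm=ok&(z>.022)&(z<.042)&(y<.02)&(y>-.12)&(abs(x-.46)<.15)
    if mm.sum()>20: print('front',rect(C[mm]),mm.sum(),C[mm].min(0),C[mm].max(0))
E
```

```text
scene rim (array([492. , 147.1]), array([194.8, 158.9]), 80.52) 851 0.07693159090649393
block (array([ 542. , -330.3]), array([46.4, 59.8]), 12.57) 97 0.09142602961944646
handle [ 0.5276 -0.3273  0.1512] [ 0.5201 -0.3422  0.1111] [ 0.5439 -0.3191  0.1857] [73. 42. 21.]
front (array([460.4, -28.4]), array([ 72.1, 154.5]), 80.1) 425 [ 0.38030024 -0.06601559  0.02202476] [0.54070007 0.01922192 0.03903208]
side rim (array([493.7, 147.6]), array([197. , 157.2]), 80.31) 1159 0.07713001658546964
block (array([ 470.4, -348.3]), array([195.8,  63.1]), 11.15) 599 0.09295918921583773
handle [ 0.5343 -0.3282  0.1499] [ 0.523  -0.3457  0.1102] [ 0.5475 -0.3207  0.1859] [91. 56. 34.]
handle [ 0.4065 -0.3554  0.1501] [ 0.3939 -0.3691  0.1103] [ 0.4182 -0.349   0.1855] [91. 56. 33.]
handle [ 0.47   -0.3423  0.1471] [ 0.4592 -0.354   0.1108] [ 0.4813 -0.335   0.1802] [  8. 109. 138.]
front (array([460.6, -38.2]), array([ 61.7, 160.6]), 68.27) 511 [ 0.38381174 -0.06779647  0.02200581] [0.53744507 0.01997178 0.03920207]
```

```bash
python3 -m jog '[[0,0.3694,-0.3468,0,0,0,-55.3],[0,0.3694,-0.3468,0,0,0,-55.3],[0,0.3694,-0.3468,0,0,0,-55.3],[0,0.3694,-0.3468,0,0,0,-55.3],[0,0.3694,-0.3468,0,0,0,-55.3],[0,0.3694,-0.3468,0,0,0,-55.3],[0,0.3694,-0.3468,0,0,0,-55.3],[0,0.3694,-0.3468,0,0,0,-55.3],[0,0.3694,-0.3468,0,0,0,-55.3],[0,0.3694,-0.3468,0,0,0,-55.3],[0,0.3694,-0.3468,0.06,0,0,-55.3],[0,0.3694,-0.3468,0.12,0,0,-55.3],[0,0.3694,-0.3468,0.17,0,0,-55.3],[0,0.3694,-0.3468,0.197,0,0,-55.3],[0,0.3694,-0.3468,0.197,0,0,-55.3]]'
```

```text
time_s: 3.08
position: [0.4513, -0.0964, 0.0348]
tcp_rot: [[0.169, 0.986, -0.004], [0.986, -0.169, 0.002], [0.001, -0.004, -1.0]]
force: [-0.4, 0.4, 0.0]
opening: 0.005
grasp_force: 0.0
```

```bash
python3 -m jog '[[0,0.015,0,0,0,0,0],[0,0.03,0,0,0,0,0],[0,0.045,0,0,0,0,0],[0,0.06,0,0,0,0,0],[0,0.072,0,0,0,0,0],[0,0.074,0,0,0,0,0]]'; python3 -m jog '[[0,0.002,0,0,0,0,0],[0,0.004,0,0,0,0,0],[0,0.005,0,0,0,0,0]]'
```

```text
time_s: 3.82
position: [0.4648, -0.0206, 0.0367]
tcp_rot: [[0.164, 0.986, -0.0], [0.986, -0.164, 0.0], [0.0, -0.0, -1.0]]
force: [-0.5, -2.1, 0.8]
opening: 0.002
grasp_force: 0.8
time_s: 4.2
position: [0.4653, -0.018, 0.0365]
tcp_rot: [[0.165, 0.986, -0.001], [0.986, -0.165, -0.001], [-0.001, -0.001, -1.0]]
force: [-2.6, -9.1, 1.0]
opening: 0.003
grasp_force: 4.8
```

Run:
```python
from h import *
im,d=cap('side','b1.png');C,ok=cloud('side',d)
print([(r['p'],r['xyz']) for r in models.tip_of('side','tray_front')][:2])
im,d=cap('wrist','b0.png')
```

```text
[(0.64, [0.4683, 0.0015, 0.0131]), (0.52, [0.4439, 0.0978, 0.0428])]
```

```bash
python3 -m jog '[[0,0.002,0,0,0,0,0],[0,0.003,0,0,0,0,0]]'; python3 -m jog '[[0,-0.03,0,0,0,0,0],[0,-0.03,0,-0.05,0,0,0],[0,-0.03,0,-0.11,0,0,0],[0,-0.03,0,-0.17,0,0,0],[0.5,0.03,0,-0.23,0,0,0],[0.5,0.09,0,-0.25,0,0,0],[0.5,0.13,0,-0.25,0,0,0],[0.5,0.13,0,-0.25,0,0,0]]'
python3 - <<'E'
from h import *
im,d=cap('wrist','c0.png')
ci=viewer.camera_info('wrist');W=np.linalg.inv(np.array(ci['world_to_cam']));print(W.round(3),ci['fx'])
E
```

```text
time_s: 4.6
position: [0.4656, -0.0172, 0.0365]
tcp_rot: [[0.163, 0.987, -0.002], [0.987, -0.163, -0.004], [-0.004, -0.001, -1.0]]
force: [-6.5, -20.5, 1.7]
opening: 0.009
grasp_force: 11.0
time_s: 5.6
position: [0.4877, 0.1178, 0.2872]
tcp_rot: [[0.161, 0.987, 0.001], [0.987, -0.161, 0.002], [0.002, 0.001, -1.0]]
force: [-0.2, -0.6, 0.7]
opening: 0.374
grasp_force: 0.0
[[ 0.987 -0.154 -0.047  0.5  ]
 [-0.161 -0.944 -0.287  0.196]
 [ 0.     0.291 -0.957  0.437]
 [ 0.     0.     0.     1.   ]] 319.3165508166085
```

View pics/c0.png

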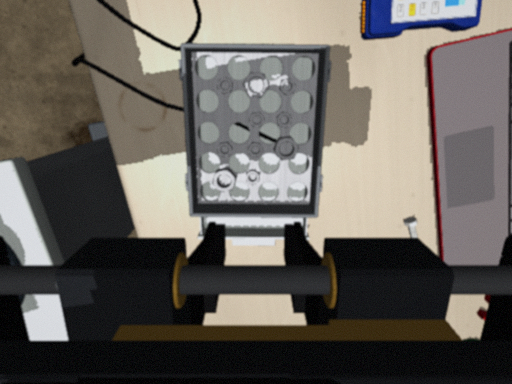

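The wrist view shows the tray home, with the pan spanning (185-328, 45-215). Large nuts are near (257,85), (285,148) and (223,178), with smaller ones between them. I'll rectify this view and run the detector.

```bash
cat >> h.py <<'E'
SC=np.array([.493,.1475]);YAW=np.radians(-9.6)
def R2(): return np.array([[np.cos(YAW),-np.sin(YAW)],[np.sin(YAW),np.cos(YAW)]])
def s2w(p): p=np.atleast_2d(p); return np.c_[p[:,:2]@R2().T+SC,p[:,2]]
def w2s(p): p=np.atleast_2d(p); return np.c_[(p[:,:2]-SC)@R2(),p[:,2]]
def rectify(n,im,ci,z=.04,s=3):
    # s px/mm ; image x = sorter x, image up = sorter y
    X,Y=np.meshgrid((np.arange(int(180*s))/s-90)/1000,(105-np.arange(int(210*s))/s)/1000)
    uv=proj(n,s2w(np.c_[X.ravel(),Y.ravel(),np.full(X.size,z)]),ci).astype(np.float32)
    return cv2.remap(im,uv[:,0].reshape(X.shape),uv[:,1].reshape(X.shape),cv2.INTER_CUBIC)
def nuts(n):
    o=[]
    for t in ['small_nut0','large_nut0']:
        for r in models.tip_of(n,t):
            q=w2s(np.array(r['xyz']))[0]*1000
            o.append((t[0],round(r['p'],2),q.round(0).astype(int).tolist()))
    return o
E
python3 - <<'E'
from h import *
ci=viewer.camera_info('wrist');im,d=cap('wrist')
N=nuts('wrist')
for k in N: print(*k)
r=rectify('wrist',im,ci)
for x in (-57,-19,19,57):
    for y in (-76,-38,0,38,76): cv2.circle(r,(int((x+90)*3),int((105-y)*3)),40,(0,255,0),1)
for k in N:
    if k[1]>.3:
        p=(int((k[2][0]+90)*3),int((105-k[2][1])*3))
        cv2.drawMarker(r,p,(0,0,255) if k[0]=='l' else (255,0,0),0,12,2)
cv2.imwrite('pics/c1.png',cv2.resize(r,(514,600)))
C,ok=cloud('wrist',d,ci);m=ok&(abs(C[...,2]-.077)<.004)&(abs(C[...,0]-.493)<.12)&(abs(C[...,1]-.1475)<.13)
k,l,st,_=cv2.connectedComponentsWithStats(m.astype(np.uint8));i=1+st[1:,4].argmax();print(rect(C[l==i]))
E
```

```text
s 0.69 [35, 55, 39]
s 0.67 [-32, -18, 40]
s 0.64 [41, 17, 41]
s 0.58 [-2, -53, 42]
s 0.57 [-30, 59, 38]
s 0.54 [1, -18, 36]
l 0.89 [38, -18, 38]
l 0.88 [-39, -62, 39]
l 0.58 [2, 56, 45]
l 0.57 [35, 55, 37]
l 0.37 [-32, 58, 41]
l 0.19 [-1, -2, 44]
(array([492.9, 147.8]), array([195.2, 157.3]), 80.37)
```

View pics/c1.png

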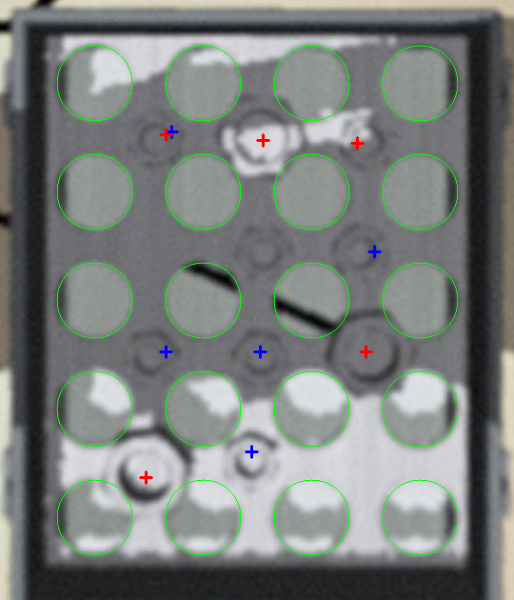

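The green circles match the holes. The small nuts (in sorter mm) are at (-35,56), (39,56), (2,17), (34,17), (-36,-18), (1,-18) and (-2,-54). The large ones are at (2,57), (39,-18) and (-39,-60). Next I'll go over the driver.

```bash
python3 -m jog '[[0.8,-0.4649,0.0587,0.03,0,0,68.8],[0.8,-0.4649,0.0587,0.03,0,0,68.8],[0.8,-0.4649,0.0587,0.03,0,0,68.8],[0.8,-0.4649,0.0587,0.03,0,0,68.8],[0.8,-0.4649,0.0587,0.03,0,0,68.8],[0.8,-0.4649,0.0587,0.03,0,0,68.8],[0.8,-0.4649,0.0587,0.03,0,0,68.8],[0.8,-0.4649,0.0587,0.03,0,0,68.8],[0.8,-0.4649,0.0587,0.03,0,0,68.8],[0.8,-0.4649,0.0587,0.03,0,0,68.8]]'
python3 - <<'E'
from h import *
ci=viewer.camera_info('wrist');im,d=cap('wrist','d0.png')
for t in ['driver_grip','block_hole','driver','block']: print(t,[(round(r['p'],2),np.round(r['xyz'],4).tolist()) for r in models.tip_of('wrist',t)][:3])
C,ok=cloud('wrist',d,ci);x,y,z=C[...,0],C[...,1],C[...,2]
b,g,r=[im[...,i].astype(int) for i in range(3)]
near=ok&(abs(x-.47)<.13)&(abs(y+.35)<.08)
m=near&(r>b+40)&(g>b+30)&(z>.165)
print('yel',m.sum(),C[m].mean(0),C[m].min(0),C[m].max(0))
m=near&(b>r+30)&(z>.165);k,l,st,_=cv2.connectedComponentsWithStats(m.astype(np.uint8))
for i in range(1,k):
    if st[i,4]>10: print('blue',st[i,4],C[l==i].mean(0),C[l==i].max(0))
m=near&(abs(z-.092)<.004);print(rect(C[m]))
E
```

```text
time_s: 7.05
position: [0.4671, -0.3537, 0.2558]
tcp_rot: [[0.98, 0.2, -0.002], [0.2, -0.98, 0.002], [-0.001, -0.003, -1.0]]
force: [0.1, -0.6, 0.5]
opening: 0.8
grasp_force: 0.0
driver_grip [(0.61, [0.4663, -0.3519, 0.1278])]
block_hole [(0.77, [0.468, -0.3481, 0.0925])]
driver [(0.75, [0.4664, -0.3428, 0.1018])]
block [(0.86, [0.4685, -0.3493, 0.0017]), (0.2, [0.4684, -0.3513, 0.1279])]
yel 1835 [ 0.48988749 -0.35908903  0.29637558] [ 0.45858703 -0.41206792  0.1651859 ] [ 0.51122018 -0.30734335  0.34635057]
blue 548 [ 0.53448202 -0.3363483   0.18121467] [ 0.54532428 -0.32504071  0.18504503]
blue 250 [ 0.41978855 -0.36110422  0.18192095] [ 0.50049671 -0.34432897  0.32842273]
(array([ 469.6, -350.3]), array([196.2,  58.1]), 12.19)
```

View pics/d0.png

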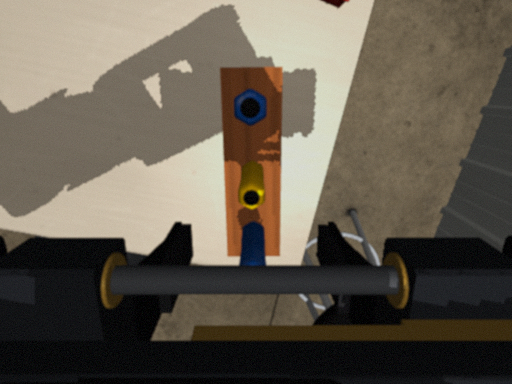

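The wrist view shows the block upright in the middle, with the yellow handle end at (252,198) and the fingers straddling it. Now I'll descend.

```bash
python3 -m jog '[[0.8,0.003,-0.0028,0.04,0,0,-0.7],[0.8,0.003,-0.0028,0.09,0,0,-0.7],[0.8,0.003,-0.0028,0.125,0,0,-0.7],[0.8,0.003,-0.0028,0.1288,0,0,-0.7],[0.8,0.003,-0.0028,0.1288,0,0,-0.7],[0.8,0.003,-0.0028,0.1288,0,0,-0.7]]'
```

```text
time_s: 8.05
position: [0.472, -0.3515, 0.1297]
tcp_rot: [[0.977, 0.214, 0.003], [0.214, -0.977, -0.003], [0.002, 0.003, -1.0]]
force: [-0.1, 0.5, 0.3]
opening: 0.803
grasp_force: 0.0
```

```bash
python3 -m jog '[[0.6,-0.001,-0.0015,0.002,0,0,0],[0.3,-0.001,-0.0015,0.002,0,0,0],[0.1,-0.001,-0.0015,0.002,0,0,0],[0.1,-0.001,-0.0015,0.002,0,0,0],[0.1,-0.001,-0.0015,0.002,0,0,0],[0.1,-0.001,-0.0015,0.002,0,0,0]]'
```

```text
time_s: 8.8
position: [0.4697, -0.3495, 0.1257]
tcp_rot: [[0.977, 0.214, 0.0], [0.214, -0.977, -0.0], [0.0, 0.0, -1.0]]
force: [-0.0, 0.6, 0.8]
opening: 0.238
grasp_force: 30.0
```

```bash
python3 -m jog '[[0.1,0,0,-0.03,0,0,0],[0.1,0,0,-0.08,0,0,0],[0.1,0,0,-0.135,0,0,0],[0.1,0,0,-0.14,0,0,0],[0.1,0.1291,-0.4806,-0.14,0,0,21.8],[0.1,0.1291,-0.4806,-0.14,0,0,21.8],[0.1,0.1291,-0.4806,-0.14,0,0,21.8],[0.1,0.1291,-0.4806,-0.14,0,0,21.8],[0.1,0.1291,-0.4806,-0.14,0,0,21.8],[0.1,0.1291,-0.4806,-0.14,0,0,21.8],[0.1,0.1291,-0.4806,-0.14,0,0,21.8],[0.1,0.1291,-0.4806,-0.14,0,0,21.8],[0.1,0.1291,-0.4806,-0.14,0,0,21.8],[0.1,0.1291,-0.4806,-0.14,0,0,21.8],[0.1,0.1291,-0.4806,-0.14,0,0,21.8],[0.1,0.1291,-0.4806,-0.14,0,0,21.8]]'
python3 - <<'E'
from h import *
for _ in range(3):
    s=bot.read_state();print(np.round(s['position'],4),np.array(s['tcp_rot']).round(3).tolist(),s['opening'])
    im2,d=cap('wrist')
ci=viewer.camera_info('wrist')
im,d2=cap('side')
for n in ['wrist','side','scene']:
    if n=='scene': cap(n)
    for t in ['driver_tip','driver_grip']: print(n,t,[(round(r['p'],2),np.round(r['xyz'],4).tolist()) for r in models.tip_of(n,t)][:2])
cv2.imwrite('pics/e0.png',np.hstack([cv2.resize(im2[60:300,150:350],(400,480)),cv2.resize(im[40:280,180:380],(400,480))]))
s=bot.read_state();p=s['position'];print(proj('side',[p,np.array(p)-[0,0,.099]]),proj('wrist',[p,np.array(p)-[0,0,.099]],ci))
E
```

```text
time_s: 10.8
position: [0.4931, 0.1462, 0.2656]
tcp_rot: [[0.986, -0.167, -0.0], [-0.167, -0.986, -0.0], [-0.0, 0.0, -1.0]]
force: [0.4, 0.7, 0.1]
opening: 0.239
grasp_force: 30.0
[0.4931 0.1462 0.2656] [[0.986, -0.167, -0.0], [-0.167, -0.986, -0.0], [-0.0, 0.0, -1.0]] 0.2390124044300224
[0.4931 0.1464 0.2657] [[0.986, -0.167, -0.0], [-0.167, -0.986, -0.0], [-0.0, 0.0, -1.0]] 0.23896434280939102
[0.4932 0.1466 0.2658] [[0.986, -0.166, -0.0], [-0.166, -0.986, -0.0], [-0.0, 0.0, -1.0]] 0.23848866426938503
wrist driver_tip [(0.58, [0.469, 0.2091, 0.0437]), (0.2, [0.5243, 0.1252, 0.0377])]
wrist driver_grip [(0.59, [0.4928, 0.1467, 0.2685])]
side driver_tip []
side driver_grip [(0.75, [0.4939, 0.1429, 0.2701]), (0.15, [0.4947, 0.1455, 0.1638])]
scene driver_tip [(0.73, [0.4923, 0.1468, 0.1646])]
scene driver_grip [(0.76, [0.4873, 0.147, 0.2683])]
[[295.37244848 163.73220815]
 [292.26364393 216.29999495]] [[253.736828   249.83362079]
 [253.91498219 192.21684455]]
```

View pics/e0.png

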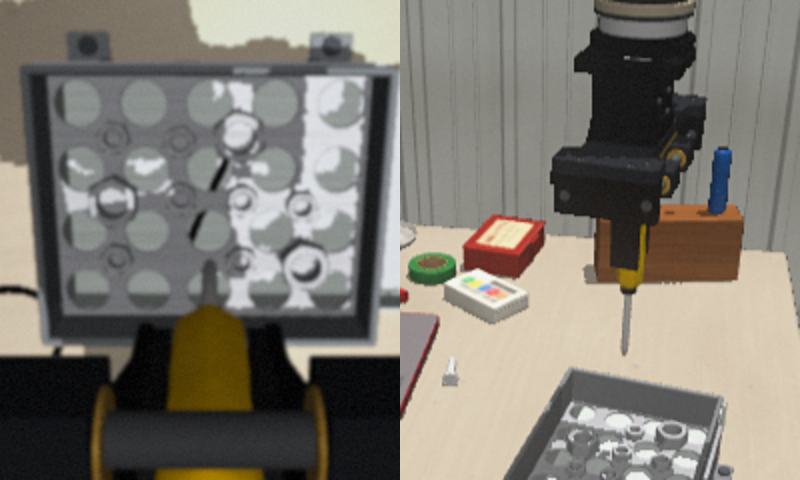

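The tip in both views agrees with TCP − 99 mm to within 1 px, so the driver is held straight. All ten nuts are unchanged. First pushes: nuts C and D into hole (19,0).

```bash
python3 -m jog '[[0.1,-0.010,-0.0295,0.06,0,0,0],[0.1,-0.010,-0.0295,0.1,0,0,0],[0.1,-0.010,-0.0295,0.122,0,0,0],[0.1,-0.010,-0.0295,0.123,0,0,0],[0.1,-0.004,-0.0233,0.123,0,0,0],[0.1,0.002,-0.017,0.123,0,0,0],[0.1,0.008,-0.0115,0.123,0,0,0],[0.1,0.0135,-0.006,0.123,0,0,0],[0.1,0.0135,-0.006,0.123,0,0,0],[0.1,0.0135,-0.006,0.1,0,0,0],[0.1,0.045,-0.031,0.1,0,0,0],[0.1,0.045,-0.031,0.1,0,0,0],[0.1,0.045,-0.031,0.122,0,0,0],[0.1,0.045,-0.031,0.123,0,0,0],[0.1,0.040,-0.025,0.123,0,0,0],[0.1,0.0345,-0.0185,0.123,0,0,0],[0.1,0.029,-0.0125,0.123,0,0,0],[0.1,0.024,-0.006,0.123,0,0,0],[0.1,0.024,-0.006,0.123,0,0,0],[0.1,0.024,-0.006,0.1,0,0,0]]'
cat >> h.py <<'E'
def look(f=None,draw=True):
    from rig import bot
    s=bot.read_state();t=w2s(np.array(s['position']))[0]*1000;print('tcp sorter mm',t.round(1),s['time_s'])
    o=[]
    for n in ['side','wrist']:
        ci=viewer.camera_info(n);im,d=cap(n);print(n,nuts(n));o.append(cv2.resize(rectify(n,im,ci,.045,2),(400,466)))
    if f: cv2.imwrite('pics/'+f,np.hstack(o))
E
python3 -c "
from h import *
look('f0.png')"
```

```text
time_s: 13.85
position: [0.5162, 0.1492, 0.1645]
tcp_rot: [[0.986, -0.165, -0.005], [-0.165, -0.986, -0.001], [-0.004, 0.001, -1.0]]
force: [-0.3, 0.4, -0.9]
opening: 0.235
grasp_force: 30.0
tcp sorter mm [ 22.6   5.6 164.5] 13.85
side [('s', 0.65, [-36, -18, 40]), ('s', 0.56, [34, 53, 40]), ('s', 0.55, [-35, 58, 43]), ('s', 0.4, [-3, -54, 38]), ('s', 0.39, [26, -8, 28]), ('s', 0.38, [1, -23, 39]), ('s', 0.28, [-5, 0, 6]), ('l', 0.48, [2, 53, 39]), ('l', 0.48, [-40, -59, 39]), ('l', 0.45, [41, -23, 41])]
wrist [('s', 0.76, [16, 7, 15]), ('s', 0.74, [37, 53, 39]), ('s', 0.71, [-2, -17, 37]), ('s', 0.54, [-2, -56, 42]), ('s', 0.51, [-34, 59, 38]), ('s', 0.39, [26, -6, 13]), ('l', 0.73, [-1, 60, 44]), ('l', 0.58, [38, -22, 40]), ('l', 0.39, [-42, -60, 40]), ('l', 0.22, [0, -20, 40])]
```

View pics/f0.png

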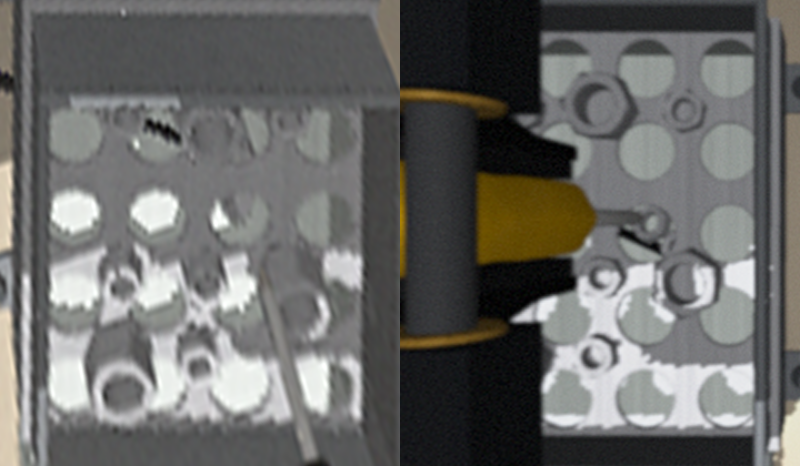

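Both C and D are in the tray: the networks put them at z≈13-28 mm, and the wrist view shows a nut down inside hole (19,0) at (652,222). Nuts A, B, E, F and G and the three large ones are still in place. E and F next.

```bash
python3 -m jog '[[0.1,-0.072,0.035,0,0,0,0],[0.1,-0.072,0.035,0,0,0,0],[0.1,-0.072,0.035,0,0,0,0],[0.1,-0.072,0.035,0.022,0,0,0],[0.1,-0.072,0.035,0.023,0,0,0],[0.1,-0.066,0.029,0.023,0,0,0],[0.1,-0.060,0.023,0.023,0,0,0],[0.1,-0.054,0.017,0.023,0,0,0],[0.1,-0.0487,0.0117,0.023,0,0,0],[0.1,-0.0487,0.0117,0.023,0,0,0],[0.1,-0.0487,0.0117,0,0,0,0],[0.1,-0.0123,0.0117,0,0,0,0],[0.1,-0.0123,0.0117,0,0,0,0],[0.1,-0.0123,0.0117,0.022,0,0,0],[0.1,-0.0185,0.018,0.023,0,0,0],[0.1,-0.0247,0.0245,0.023,0,0,0],[0.1,-0.031,0.031,0.023,0,0,0],[0.1,-0.0375,0.038,0.023,0,0,0],[0.1,-0.0375,0.038,0.023,0,0,0],[0.1,-0.0375,0.038,0,0,0,0]]'; python3 -c "
from h import *
look('f1.png')"
```

```text
time_s: 16.65
position: [0.4732, 0.1181, 0.1649]
tcp_rot: [[0.986, -0.165, -0.004], [-0.165, -0.986, -0.0], [-0.004, 0.001, -1.0]]
force: [0.0, 0.1, -1.0]
opening: 0.241
grasp_force: 30.0
tcp sorter mm [-14.7 -32.3 164.9] 16.65
side [('s', 0.61, [-20, -41, 13]), ('s', 0.6, [-6, 5, 12]), ('s', 0.59, [37, 51, 40]), ('s', 0.55, [-34, 56, 41]), ('s', 0.46, [40, -21, 42]), ('s', 0.45, [-6, -56, 36]), ('l', 0.76, [40, -24, 39]), ('l', 0.5, [-42, -59, 40]), ('l', 0.48, [2, 54, 40]), ('l', 0.28, [-24, -44, 12])]
wrist [('s', 0.75, [-33, 58, 39]), ('s', 0.74, [-21, -38, 8]), ('s', 0.73, [14, 3, 13]), ('s', 0.6, [35, 52, 38]), ('s', 0.59, [-5, 7, 9]), ('s', 0.51, [0, -54, 40]), ('s', 0.48, [26, -8, 13]), ('l', 0.87, [2, 58, 44]), ('l', 0.64, [-42, -59, 39])]
```

```bash
python3 -m jog '[[0.1,-0.002,0.0323,0,0,0,0],[0.1,-0.002,0.0323,0.022,0,0,0],[0.1,-0.002,0.0323,0.023,0,0,0],[0.1,0.005,0.027,0.023,0,0,0],[0.1,0.012,0.0217,0.023,0,0,0],[0.1,0.019,0.0163,0.023,0,0,0],[0.1,0.0261,0.0108,0.023,0,0,0],[0.1,0.0261,0.0108,0.023,0,0,0],[0.1,0.0261,0.0108,0,0,0,0],[0.1,0.0645,-0.0976,0,0,0,0],[0.1,0.0645,-0.0976,0,0,0,0],[0.1,0.0645,-0.0976,0,0,0,0],[0.1,0.0645,-0.0976,0.022,0,0,0],[0.1,0.0645,-0.0976,0.023,0,0,0],[0.1,0.058,-0.092,0.023,0,0,0],[0.1,0.0515,-0.086,0.023,0,0,0],[0.1,0.045,-0.0805,0.023,0,0,0],[0.1,0.0385,-0.075,0.023,0,0,0],[0.1,0.0385,-0.075,0.023,0,0,0],[0.1,0.0385,-0.075,0,0,0,0]]'
```

```text
time_s: 19.45
position: [0.5235, 0.1857, 0.1646]
tcp_rot: [[0.986, -0.165, -0.004], [-0.165, -0.986, -0.001], [-0.004, 0.001, -1.0]]
force: [1.3, -0.1, -0.3]
opening: 0.241
grasp_force: 30.0
```

```bash
python3 -m jog '[[0.1,-0.0695,-0.0273,0,0,0,0],[0.1,-0.0695,-0.0273,0,0,0,0],[0.1,-0.0695,-0.0273,0.022,0,0,0],[0.1,-0.0695,-0.0273,0.023,0,0,0],[0.1,-0.064,-0.0205,0.023,0,0,0],[0.1,-0.059,-0.014,0.023,0,0,0],[0.1,-0.054,-0.0075,0.023,0,0,0],[0.1,-0.049,-0.0013,0.023,0,0,0],[0.1,-0.049,-0.0013,0.023,0,0,0],[0.1,-0.049,-0.0013,-0.03,0,0,0],[0.1,-0.049,0.03,-0.09,0,0,0],[0.1,-0.049,0.06,-0.1,0,0,0],[0.1,-0.049,0.06,-0.1,0,0,0]]'; python3 -c "
from h import *
look('g0.png')"
```

```text
time_s: 21.08
position: [0.4668, 0.1338, 0.2673]
tcp_rot: [[0.986, -0.167, 0.003], [-0.167, -0.986, 0.0], [0.003, -0.001, -1.0]]
force: [0.3, 0.6, -0.7]
opening: 0.243
grasp_force: 30.0
tcp sorter mm [-23.5 -17.9 267.3] 21.075
side [('s', 0.57, [29, -32, 10]), ('s', 0.57, [0, -148, 14]), ('s', 0.43, [-19, -43, 10]), ('s', 0.42, [-10, 8, 13]), ('s', 0.33, [-20, -7, 244]), ('l', 0.75, [-40, -60, 44]), ('l', 0.68, [40, -19, 39]), ('l', 0.56, [3, 53, 39])]
wrist [('s', 0.68, [14, 4, 12]), ('s', 0.52, [4, 26, 12]), ('s', 0.49, [-8, 31, 14]), ('s', 0.48, [31, -31, 12]), ('s', 0.46, [-22, -38, 11]), ('s', 0.39, [28, -10, 13]), ('s', 0.39, [-5, 7, 12]), ('l', 0.97, [3, 57, 42]), ('l', 0.73, [-41, -60, 41]), ('l', 0.63, [40, -20, 36])]
```

View pics/g0.png

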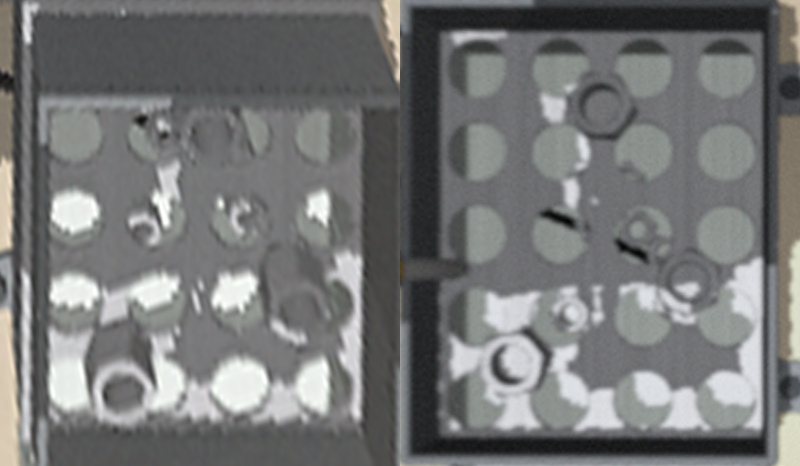

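Only the three large nuts remain in the pan, at (600,103), (690,278) and (515,362). All seven small ones register at z≈12 mm in the tray. I'll take the driver back now.

```bash
python3 -m jog '[[0.1,0.0839,0.4772,0,0,0,-21.8],[0.1,0.0839,0.4772,0,0,0,-21.8],[0.1,0.0839,0.4772,0,0,0,-21.8],[0.1,0.0839,0.4772,0,0,0,-21.8],[0.1,0.0839,0.4772,0,0,0,-21.8],[0.1,0.0839,0.4772,0,0,0,-21.8],[0.1,0.0839,0.4772,0,0,0,-21.8],[0.1,0.0839,0.4772,0,0,0,-21.8],[0.1,0.0839,0.4772,0,0,0,-21.8],[0.1,0.0839,0.4772,0,0,0,-21.8],[0.1,0.0839,0.4772,0,0,0,-21.8],[0.1,0.0839,0.4772,0,0,0,-21.8]]'
python3 - <<'E'
from h import *
for _ in range(3):
    s=bot.read_state();print(np.round(s['position'],4)); im,d=cap('side')
print([(round(r['p'],2),np.round(r['xyz'],4).tolist()) for r in models.tip_of('side','driver_tip')][:2])
print(proj('side',[[.4696,-.3503,.168],[.4696,-.3503,.092]]))
cv2.imwrite('pics/h0.png',cv2.resize(im[70:190,250:400],(750,600),interpolation=cv2.INTER_CUBIC))
E
```

```text
time_s: 22.88
position: [0.4711, -0.348, 0.2658]
tcp_rot: [[0.976, 0.216, -0.0], [0.216, -0.976, 0.001], [-0.0, -0.001, -1.0]]
force: [-0.2, -0.6, -1.1]
opening: 0.238
grasp_force: 30.0
[ 0.4711 -0.348   0.2658]
[ 0.4711 -0.3483  0.2659]
[ 0.4711 -0.3485  0.266 ]
[(0.65, [0.4751, -0.3488, 0.1655])]
[[316.51674897 119.61223273]
 [314.42670905 145.97113459]]
```

View pics/h0.png

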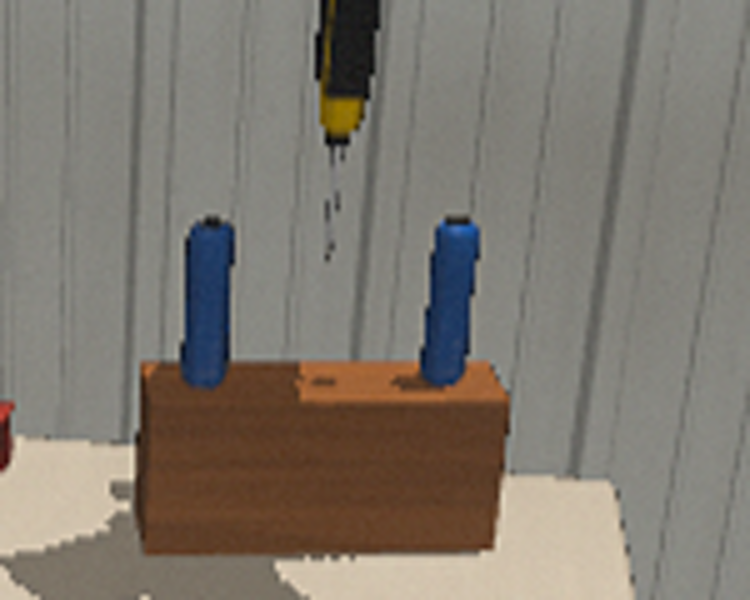

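The shaft tip at (330,258) is in line above the hole mouth at (325,382), as predicted. I'll lower it with a tiny correction.

```bash
python3 -m jog '[[0.1,-0.001,0.0015,0.03,0,0,0],[0.1,-0.001,0.0015,0.06,0,0,0],[0.1,-0.001,0.0015,0.08,0,0,0],[0.1,-0.001,0.0015,0.1,0,0,0],[0.1,-0.001,0.0015,0.1,0,0,0]]'
```

```text
time_s: 23.7
position: [0.4694, -0.3503, 0.1644]
tcp_rot: [[0.977, 0.214, -0.003], [0.214, -0.977, 0.003], [-0.002, -0.003, -1.0]]
force: [-0.2, 0.0, -1.2]
opening: 0.239
grasp_force: 30.0
```

```bash
python3 -m jog '[[0.1,0,0,0.02,0,0,0],[0.1,0,0,0.033,0,0,0],[0.1,0,0,0.0375,0,0,0],[0.1,0,0,0.0375,0,0,0],[0.1,0,0,0.0375,0,0,0]]'
```

```text
time_s: 24.32
position: [0.4706, -0.3517, 0.1289]
tcp_rot: [[0.977, 0.214, 0.001], [0.214, -0.977, -0.001], [0.001, 0.001, -1.0]]
force: [0.1, -0.9, -0.1]
opening: 0.238
grasp_force: 30.0
```

```bash
python3 -m jog '[[0.1,0,0,0.0015,0,0,0],[0.1,0,0,0.002,0,0,0]]'; python3 -m jog '[[0.4,0,0,0,0,0,0],[0.6,0,0,0,0,0,0],[0.8,0,0,0,0,0,0],[0.8,0,0,0,0,0,0],[0.8,0,0,-0.04,0,0,0],[0.8,0,0,-0.09,0,0,0],[0.8,0,0,-0.14,0,0,0],[0.8,-0.06,0,-0.16,0,0,0],[0.8,-0.06,0,-0.16,0,0,0]]'
python3 - <<'E'
from h import *
im,d=cap('side')
for t in ['driver_grip','tray_front','driver','bolt_a','fuse_box']: print(t,[(round(r['p'],2),np.round(r['xyz'],4).tolist()) for r in models.tip_of('side',t)][:2])
C,ok=cloud('side',d);x,y,z=C[...,0],C[...,1],C[...,2]
m=ok&(z>.11)&(z<.2)&(abs(x-.47)<.03)&(abs(y+.35)<.05);print(m.sum(),np.median(C[m],0),C[m].min(0),C[m].max(0))
cv2.imwrite('pics/i0.png',im)
E
```

```text
time_s: 24.58
position: [0.4703, -0.3514, 0.1264]
tcp_rot: [[0.977, 0.214, 0.0], [0.214, -0.977, -0.0], [0.0, 0.0, -1.0]]
force: [-0.6, 0.5, -0.2]
opening: 0.239
grasp_force: 30.0
time_s: 25.7
position: [0.4096, -0.3651, 0.2884]
tcp_rot: [[0.978, 0.211, 0.001], [0.211, -0.978, -0.003], [0.0, 0.003, -1.0]]
force: [0.0, -0.1, -0.1]
opening: 0.799
grasp_force: 0.0
driver_grip [(0.72, [0.4681, -0.3552, 0.1306])]
tray_front [(0.89, [0.4683, 0.0008, 0.0133])]
driver [(0.73, [0.4667, -0.346, 0.1026])]
bolt_a [(0.43, [0.6987, -0.0416, 0.0021])]
fuse_box [(0.6, [0.6997, -0.2164, 0.004])]
207 [ 0.46906976 -0.34226251  0.14540668] [ 0.45748339 -0.35331628  0.11027239] [ 0.48107845 -0.33505063  0.1789399 ]
```

View pics/i0.png

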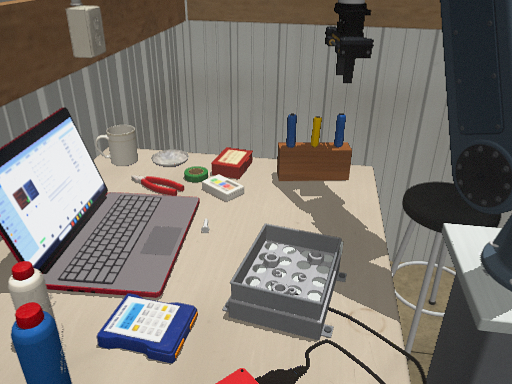

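The driver hangs upright in its hole at (316,130), the tray is home, only the large nuts are in the pan and nothing else has moved.

```bash
python3 -c "
from rig import workorder
print(workorder.hand_in())"
```

```text
the job is handed in; nothing more can be done
None
```

The job is handed in at about 26 s of the 72 s limit: the tray is home, all seven small nuts are in it, only the three large nuts are left in the pan, and the screwdriver is back in its hole.

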